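# Load an engraving blank: stand it in the nest, then tip it onto the part-present pin

### The arm

A 7-joint arm with a two-finger parallel gripper is mounted at the origin on the work surface. World frame = base frame: x ahead of the robot, y to its left, z up, the work surface at z = 0. Lengths are in mm, angles in rad, forces in N, time in s.
With the tool pointing down it reaches from about 400 to 875 mm from the base axis. Payload 6.5 kg.
Tool frame: the origin (TCP) lies on the mounting face of the last link; the fingertips stand 173 mm ahead of it and the grasp point (between the pads) lies 155 mm ahead of it; x points along the fingers, z is the direction in which the jaws open and shut, and the axes are right-handed (so a half turn about x gives the same grasp; the last joint's range is limited). The gripper opens to 85 mm and grips with 20 to 120 N. Pads are 22 mm wide; open, the fingers measure 114 mm over their backs; the gripper's body (76 mm by 85 mm) begins 54 mm behind the grasp point. The pads swing forward as they close: fully open they stand 13 mm farther back than shut.
Start: joints at [1.052, 0.536, -0.004, 1.538, 0.003, 1.067, -0.071], TCP at [284.365, -584.489, 404.69] pointing down, gripper open.
Joint ranges: [-2.7, 2.7], [-0.37, 2.16], [-1.27, 1.26], [0.24, 2.4], [-1.31, 4.45], [0.19, 1.91], [-2.76, 2.76]. Speed limits (rad/s): [2.39, 2.39, 3.14, 3.14, 3.14, 3.14, 3.14].

### API

Orientations are given as a unit quaternion [w, x, y, z].
In Python, from plant import manip, optics gives the robot as it stands.
- The arm moves only by the tool send_rows, never from a script. Its arguments are lists of equal length, an entry for each row: "dp": the shift along the tool's x, y, z each as a share of 500 mm, from -1 to 1, a list of three; "rotation": the turn, a rotation vector about the tool's x, y, z each as a share of 360 degrees, from -1 to 1, a list of three. In form: {"dp": [[dx, dy, dz], ...], "rotation": [[wx, wy, wz], ...]}. A call has 1 to 10 rows; each row is the pose to reach, as a shift and turn from the pose commanded when the call began, along the tool's axes at that moment, turning the shorter way round; what a row does not reach only later rows make up. A row lasts 1/12 s, in which the tool goes at most 41.7 mm and 7.16 degrees, less where a joint would pass 70% of its speed; a pose out of reach is approached as far as the arm can. A call with a number of a shift or a turn outside -1 to 1 is refused whole. A call with a gripper value outside its range is refused whole. "grip" is the opening, from -1 (shut) to 1 (fully open), set as the call begins (left out, the last holds). The fingers move at their own pace and stop on an object; "newtons" is the grip in N (left out, the last holds). Time passes only in rows, so rows that repeat a pose let the fingers close. It gives the time, the measured TCP pose, the force and the opening at its end, in the units of the state.
- manip.get_obs(): the state, without advancing time (a new reading comes with each control period).
- optics.camera(name): name is "scene" or "top"; returns a dict with "pixels" (420x560x3 uint8, red, green, blue), "range_z" (420x560 float32, mm along the optical axis (not along the pixel's ray), 0 where there is no reading), "intrinsics" (3x3 intrinsics, pixels), "position" and "attitude" of the camera in the world. Camera axes: x right, y up, looking along -z (the intrinsics and any distortion apply to the point x, -y, -z); pixel columns grow to the right and rows downward; lengths in mm; the calibration is good to about 2 mm. A picture is of the moment at which its call begins.
- manip.close_job(): hands the job in, once; it reports no verdict.
The state is a dict: "clock": time; "q": joint angles; "qvel": joint speeds; "joint_torque": joint torques, N m; "eef_pos": TCP position; "tcp_rot": TCP orientation; "force": force on the tool from outside, world axes, zero at the start; "torque": the same for the moment, N m; "finger_gap": finger opening in mm.
Only numpy, scipy, OpenCV 4.12 (cv2) and the standard library are available. Lean on these libraries where they do the work, as an engineer would, in place of code of your own. Each camera call takes 0.05 s, during which the arm holds its last target.

### The job

Take the brass blank out of the wooden rack and stand it upright on its flat foot inside the pocket of the aluminium nest, close against the green fence with its bright face towards the fence, and let go of it. Then tip it over, away from the fence, with a light push, so that it drops flat into the pocket, bright face up, and by its own weight holds the red part-present pin down; do not press on it. Leave the copper and aluminium blanks standing in the rack.

Things in the scene. Friction and masses are not known exactly. Their poses are not given: they have to be found in the camera images.
- brass_center (a point): Brass blank, an arched plate 44 mm wide, 62 tall, 10 thick, about 0.2 kg: flat foot, upper end a half round of 22 mm radius. Stands loosely on its foot in a slot of the rack. This point: its centre, half-way up (31 mm above the foot). z points from foot to arch, x (thickness) out of the bright bare-brass face, -x out of the black-lacquered back, y along the width.
- copper_center (a point): Copper blank, same size and shape as the brass one, black-lacquered back; this point is its centre, half-way up (31 mm above its foot); x points out of its bare-metal face. It stays in the rack.
- alu_center (a point): Aluminium blank, same size and shape as the brass one, black-lacquered back; this point is its centre, half-way up (31 mm above its foot); x points out of its bare-metal face. It stays in the rack.
- rack: Light wooden rack, fixed, 70 mm (x) by 200 (y) by 22 high. Origin: centre of its underside. Three slots in a row at y = -60, 0, +60 mm, 12 mm wide in x, 47 long in y, 16 deep, floor 6 mm above the table; the blanks show 46 mm above the rack, bright faces towards the rack's +x. Which blank is in which slot varies.
- fixture: Fixed dark steel bed 160 mm (x) by 110 (y), top 20 mm above the table; origin: centre of its underside. On it is clamped an aluminium nest plate 102 by 80 mm, in line with the bed in y and yaw, but its middle may lie anywhere from -12 to +12 mm along the bed's x from the bed's centre. That setting is NOT reported: find the fence by touch or by sight.
- bed_top (a point): Centre of the bed's top, 20 mm above the table. From the NEST's middle (up to 12 mm away along x): pocket x -38 to +38 mm, y -26 to +26, floor 30 mm above the table, rim 5 mm higher on the -x and both y sides. Its +x end is the green fence: rigid, 60 mm wide, 12 thick, upright face at x = +38, top 50 mm above the table. Axes as the fixture's.
- pin (a joint): Red part-present pin, 6 mm thick, 3 mm proud of the pocket floor at x = -12 mm, y = 0 from the nest's middle. 0 = up, 0.003 m = flush; light spring, 0.5 N; down when over 0.002. The blank tips (to -x) about the lower edge of its black back: stand it within 3 mm of the fence, or its arch lands on the rim and the pin stays up.
Not all that is in view belongs to the job. Leave any pink look-alike of the fixture alone.

How it is judged:
By the outcome, as a careful person would: the job done as asked, in the order asked, and still so for the second after the job is handed in, with the robot touching nothing.
It also fails if it takes over 48 s, if anything falls off the work surface, if the arm or the gripper's body presses on something with over 40 N, if the wrist force passes 120 N, or if a joint passes its speed limit or range.

## Working session

There is one attempt and no reset: what is moved stays moved. The work goes in short steps, Python scripts to look and compute and a tool call to move; the robot and the scene stay as the last step left them, time stands still between calls to the robot, and variables do not carry over. Pictures are saved under pics/ and viewed, and the job is handed in when it is done.

Besides the shell and the picture viewer there is one more tool, called after "Emit:" as name(argument=value, ...), one argument or row to a line, values as JSON. send_rows: Moves the arm, as the interface text tells. Its arguments: {"type":"object","properties":{"dp":{"type":"array","items":{"type":"array","items":{"type":"number"}}},"rotation":{"type":"array","items":{"type":"array","items":{"type":"number"}}},"grip":{"type":"number"},"newtons":{"type":"number"}},"required":["dp","rotation"]}

```bash
ls; mkdir -p pics; python3 - <<'E'
from plant import manip, optics
import cv2,numpy as np
o=manip.get_obs();print(o)
for n in("scene","top"):
    c=optics.camera(n);print(n,c["intrinsics"],c["position"],c["attitude"],{k:v for k,v in c.items() if k not in("pixels","range_z","intrinsics","position","attitude")})
    cv2.imwrite(f"pics/{n}0.png",c["pixels"][:,:,::-1]);np.savez(f"{n}0.npz",**c)
E
```

```text
pics
{'clock': 0.0, 'q': array([ 1.05179398,  0.53718259, -0.00446649,  1.53888902,  0.00261282,
        1.06730794, -0.07120603]), 'qvel': array([-0.00025222, -0.00017457,  0.00140813, -0.00109349, -0.00055265,
        0.00076726,  0.00087383]), 'joint_torque': array([ 2.52323689e-04, -5.83407032e+01,  1.04857698e+00, -2.59093845e+01,
        1.22472842e-02,  9.68774606e-03,  1.39220799e-05]), 'eef_pos': array([ 284.23275545, -584.18396443,  403.79572448]), 'tcp_rot': array([ 0.59893765,  0.37527018,  0.60005045, -0.37468045]), 'force': array([ 0.20774906, -0.44703076,  0.11117966]), 'torque': array([ 0.00135029, -0.02835826, -0.01358026]), 'finger_gap': 85.38237649414471}
scene [[514.75038732   0.         284.89388334]
 [  0.         514.75038732 218.3262131 ]
 [  0.           0.           1.        ]] [1319.70199215  -95.84280621  692.37144472] [0.6748425  0.33290825 0.30438115 0.58404778] {}
top [[426.90902885   0.         275.44740667]
 [  0.         426.90902885 211.57687305]
 [  0.           0.           1.        ]] [305.38256205   9.85869632 837.15011761] [-0.70234213 -0.06405875  0.04981598  0.70719897] {}
```

View pics/scene0.png

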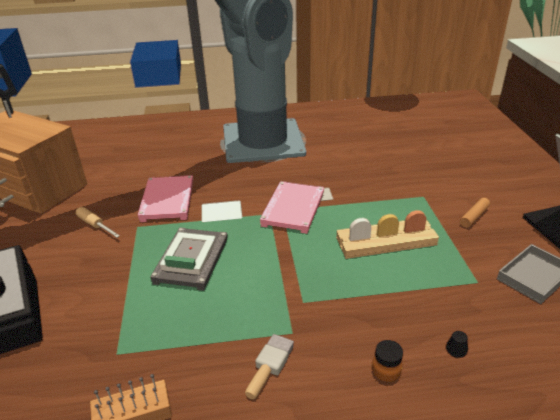

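View pics/top0.png

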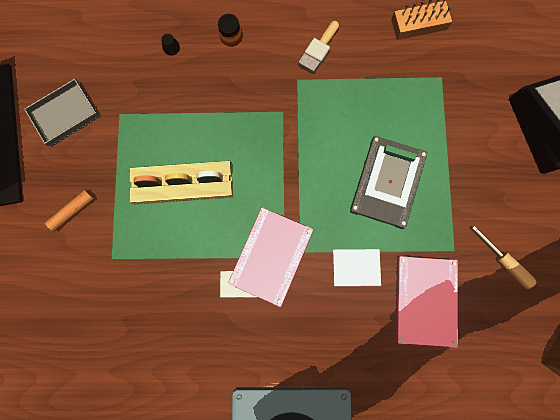

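```bash
cat > h.py <<'E'
import numpy as np,cv2
from scipy.spatial.transform import Rotation as R
def load(n): return dict(np.load(n))
def rot(q): return R.from_quat([q[1],q[2],q[3],q[0]]).as_matrix()
def ray(c,u,v):
    K=c["intrinsics"];d=np.array([(u-K[0,2])/K[0,0],-(v-K[1,2])/K[1,1],-1.]);return rot(c["attitude"])@d
def onz(c,u,v,z):
    d=ray(c,u,v);p=c["position"];return p+d*(z-p[2])/d[2]
def depthpt(c,u,v): return c["position"]+ray(c,u,v)*c["range_z"][int(v),int(u)]
def proj(c,P):
    x=rot(c["attitude"]).T@(np.asarray(P)-c["position"]);K=c["intrinsics"]
    return K[0,0]*x[0]/-x[2]+K[0,2],K[1,1]*-x[1]/-x[2]+K[1,2]
E
python3 - <<'E'
from h import *
t=load("top0.npz");s=load("scene0.npz")
def crop(c,x0,y0,x1,y1,k): return cv2.resize(c["pixels"][y0:y1,x0:x1,::-1],None,fx=k,fy=k,interpolation=cv2.INTER_CUBIC)
a=crop(t,120,150,245,212,6);b=crop(t,340,125,440,235,5)
cv2.imwrite("pics/c1.png",a);cv2.imwrite("pics/c2.png",b)
cv2.imwrite("pics/c3.png",crop(s,320,195,450,265,6));cv2.imwrite("pics/c4.png",crop(s,140,215,240,295,7))
E
```

```text
(no output)
```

View pics/c1.png

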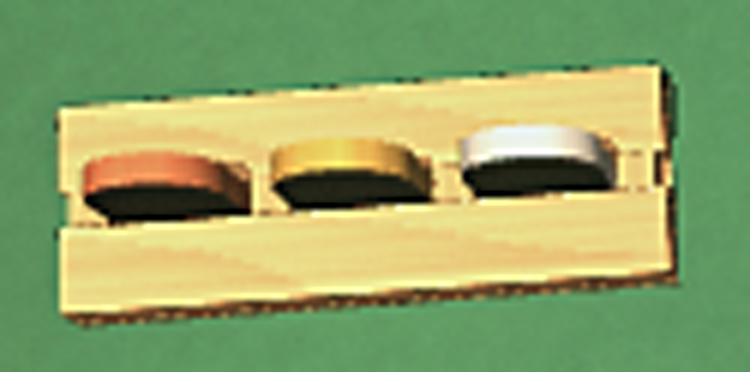

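View pics/c2.png

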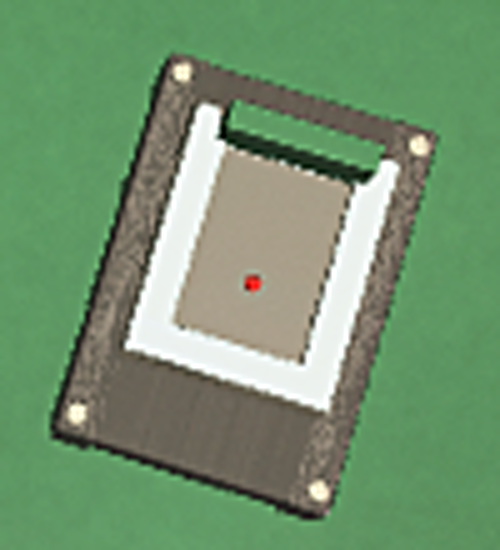

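View pics/c3.png

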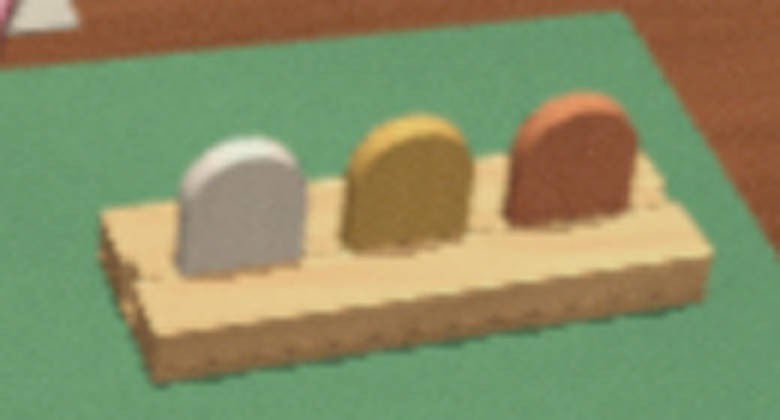

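View pics/c4.png

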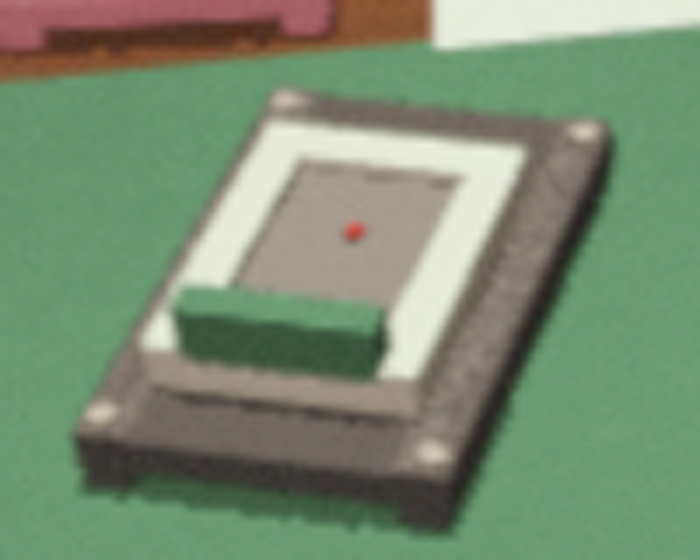

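```bash
python3 - <<'E'
from h import *
t=load("top0.npz");s=load("scene0.npz")
px=t["pixels"];hsv=cv2.cvtColor(px,cv2.COLOR_RGB2HSV)
print("hsv rack",hsv[170,160],hsv[195,180],"mat",hsv[140,200],"bed",hsv[215,370],"white",hsv[190,370],"fence",hsv[153,400],"floor",hsv[170,395],"brass",hsv[176,178],"green in scene")
np.set_printoptions(precision=1,suppress=True)
def quad(m,z,name,c=t):
    cs,_=cv2.findContours(m.astype(np.uint8),cv2.RETR_EXTERNAL,cv2.CHAIN_APPROX_NONE)
    k=max(cs,key=cv2.contourArea).reshape(-1,2).astype(float)
    P=np.array([onz(c,u,v,z)[:2] for u,v in k]).astype(np.float32)
    (cx,cy),(w,h),a=cv2.minAreaRect(P);print(name,z,"c",cx,cy,"size",w,h,"ang",a);return k,P
# bed: from depth heights
H=np.zeros(px.shape[:2]);W=np.zeros(px.shape[:2]+(3,))
for v in range(420):
    for u in range(560):
        if t["range_z"][v,u]>0:
            W[v,u]=depthpt(t,u,v)
H=W[...,2]
print("heights mat",np.median(H[130:150,180:260]),"rack",H[170,150],H[196,180],"bed",H[215,370],"rim",H[190,370:378],"floor",H[175,395],"fence",H[150:160,400])
np.save("W.npy",W)
box=np.zeros(H.shape,bool);box[120:240,340:440]=1
quad((H>14)&box,20,"bed")
quad((H>45)&box,50,"fence")
quad((hsv[...,1]<45)&(hsv[...,2]>190)&box,35,"rim")
rb=np.zeros(H.shape,bool);rb[150:212,120:245]=1
quad((H>14)&rb,22,"rack")
sel=(H>45)&rb
for n,m in(("blanks",sel),):
    nl,L,st,ce=cv2.connectedComponentsWithStats(m.astype(np.uint8))
    for i in range(1,nl):
        if st[i,4]>10: print(st[i],W[L==i].mean(0),W[L==i].max(0))
E
```

```text
hsv rack [ 26 106 235] [ 23 116 234] mat [ 62  97 153] bed [ 18  44 116] white [ 90   5 241] fence [ 63  96 160] floor [ 19  47 169] brass [ 24 150 239] green in scene
heights mat 1.1931740658440049 rack 23.705160402424895 22.668771224740908 bed 20.17240925534918 rim [36.9 34.  34.2 36.  35.6 35.1 31.5 29.9] floor 29.000325925994844 fence [52.6 51.3 51.6 50.  53.4 49.6 43.2 40.3 33.  32.3]
bed 20 c 497.59735107421875 -195.8026123046875 size 110.2508773803711 161.6048126220703 ang 71.30401611328125
fence 50 c 545.9263305664062 -212.25607299804688 size 60.25786590576172 13.594979286193848 ang 71.36141204833984
rim 35 c 504.0584716796875 -198.65243530273438 size 79.86174011230469 101.75956726074219 ang 71.22042083740234
rack 22 c 499.5982971191406 212.97772216796875 size 71.80072021484375 199.6048583984375 ang 3.6384596824645996
[197 171  23   9 184] [502.4 152.   61. ] [509.8 174.9  71.2]
[165 173  24  10 191] [498.8 211.3  61. ] [506.9 235.4  71. ]
[134 175  24  10 185] [495.2 270.   61.3] [502.3 293.7  71.5]
```

```bash
cat >> h.py <<'E'
def plan(pos,yaw,obs):
    """tool x down, tool z along +-yaw; shift/turn from measured pose"""
    M=rot(obs["tcp_rot"]);best=None
    for y in(yaw,yaw+180):
        a=np.radians(y);x=np.array([0,0,-1.]);z=np.array([np.cos(a),np.sin(a),0]);D=np.c_[x,np.cross(z,x),z]
        rv=R.from_matrix(M.T@D).as_rotvec()
        if best is None or np.linalg.norm(rv)<np.linalg.norm(best): best=rv
    d=M.T@(np.asarray(pos)-obs["eef_pos"])
    print("dp",np.round(d/500,4),"rot",np.round(best/2/np.pi,4),"deg",np.round(np.degrees(best),2),"mm",np.round(d,1))
    print("tool axes y",np.round(M[:,1],3),"z",np.round(M[:,2],3))
E
python3 - <<'E'
from h import *
from plant import manip
np.set_printoptions(precision=1,suppress=True)
s=load("scene0.npz");px=s["pixels"];hsv=cv2.cvtColor(px,cv2.COLOR_RGB2HSV)
def quad(m,z,name,c=s):
    cs,_=cv2.findContours(m.astype(np.uint8),cv2.RETR_EXTERNAL,cv2.CHAIN_APPROX_NONE)
    k=max(cs,key=cv2.contourArea).reshape(-1,2).astype(float)
    P=np.array([onz(c,u,v,z)[:2] for u,v in k]).astype(np.float32)
    print(name,cv2.minAreaRect(P), "px",k.min(0),k.max(0))
box=np.zeros(px.shape[:2],bool);box[215:295,140:240]=1
# red pin
for n,img,c in(("scene",px,s),("top",load("top0.npz")["pixels"],load("top0.npz"))):
    h=cv2.cvtColor(img,cv2.COLOR_RGB2HSV);m=((h[...,0]<6)|(h[...,0]>174))&(h[...,1]>140)&(h[...,2]>120)
    b=box if n=="scene" else np.zeros_like(m); 
    if n=="top": b=np.zeros(m.shape,bool);b[130:230,350:430]=1
    v,u=np.nonzero(m&b);print(n,"pin",u.mean(),v.mean(),len(u),onz(c,u.mean(),v.mean(),33))
quad((hsv[...,1]<45)&(hsv[...,2]>190)&box,35,"rim")
# fence top: brighter green strip
print(hsv[262,184],hsv[268,184],hsv[245,150])
t=load("top0.npz");print("brass top px",proj(t,[500.3,213,66]),"scene proj of arch top",proj(s,[500.3,213,68]))
plan([500,213,340],3.6,manip.get_obs())
E
```

```text
scene pin 190.0 247.5 2 [ 497.9 -193.9   33. ]
top pin 390.2857142857143 181.0 7 [ 493.8 -195.1   33. ]
rim ((505.7246398925781, -197.39453125), (80.59383392333984, 101.32487487792969), 70.82170104980469) px [165. 232.] [214. 268.]
[65 88 96] [ 40  50 108] [ 63  78 151]
brass top px (np.float64(174.5422756256312), np.float64(175.687312564778)) scene proj of arch top (np.float64(387.9873012836821), np.float64(214.90588084353578))
dp [ 0.1  1.1 -1.2] rot [-0.2 -0.  -0. ] deg [-67.7  -0.1  -0.1] mm [  64.8  542.8 -622.4]
tool axes y [ 0.9  0.4 -0. ] z [ 0.4 -0.9 -0. ]
```

Emit:
send_rows(
  dp=[
    [0, 0.54, -0.62],
    [0, 0.54, -0.62],
    [0, 0.54, -0.62],
    [0, 0.54, -0.62],
    [0, 0.54, -0.62],
    [0, 0.54, -0.62],
    [0, 0.54, -0.62],
    [0, 0.54, -0.62],
    [0, 0.54, -0.62],
    [0, 0.54, -0.62],
  ],
  rotation=[
    [-0.188, 0, 0],
    [-0.188, 0, 0],
    [-0.188, 0, 0],
    [-0.188, 0, 0],
    [-0.188, 0, 0],
    [-0.188, 0, 0],
    [-0.188, 0, 0],
    [-0.188, 0, 0],
    [-0.188, 0, 0],
    [-0.188, 0, 0],
  ],
  grip=0,
  newtons=30,
)

```text
clock: 0.93
eef_pos: [391.5, -184.9, 404.6]
tcp_rot: [0.707, -0.025, 0.707, 0.025]
force: [0.2, -0.6, -0.1]
finger_gap: 42.7
```

```bash
python3 - <<'E'
from h import *
from plant import manip
plan([500,213,280],3.6,manip.get_obs())
E
```

```text
dp [0.2493 0.7784 0.2728] rot [ 0.0013 -0.     -0.    ] deg [ 0.46 -0.02 -0.01] mm [124.6 389.2 136.4]
tool axes y [-0.071  0.997  0.   ] z [ 0.997  0.071 -0.   ]
```

Emit:
send_rows(
  dp=[
    [0, 0.778, 0.273],
    [0, 0.778, 0.273],
    [0, 0.778, 0.273],
    [0, 0.778, 0.273],
    [0.1, 0.778, 0.273],
    [0.1, 0.778, 0.273],
    [0.2, 0.778, 0.273],
    [0.249, 0.778, 0.273],
    [0.249, 0.778, 0.273],
    [0.249, 0.778, 0.273],
  ],
  rotation=[
    [0.0013, 0, 0],
    [0.0013, 0, 0],
    [0.0013, 0, 0],
    [0.0013, 0, 0],
    [0.0013, 0, 0],
    [0.0013, 0, 0],
    [0.0013, 0, 0],
    [0.0013, 0, 0],
    [0.0013, 0, 0],
    [0.0013, 0, 0],
  ],
)

```text
clock: 1.77
eef_pos: [496.6, 187.2, 295.9]
tcp_rot: [0.707, -0.02, 0.707, 0.019]
force: [1.0, -0.9, 0.8]
finger_gap: 42.7
```

```bash
python3 - <<'E'
from h import *
from plant import manip,optics
o=manip.get_obs();plan([500,213,280],3.6,o);print(o["eef_pos"])
s=optics.camera("scene");t=optics.camera("top")
a=cv2.resize(s["pixels"][100:270,310:460,::-1],None,fx=3.5,fy=3.5,interpolation=cv2.INTER_CUBIC)
cv2.imwrite("pics/d1.png",a)
E
```

```text
dp [0.0318 0.0511 0.0096] rot [-0.0013 -0.      0.    ] deg [-0.45 -0.01  0.02] mm [15.9 25.6  4.8]
tool axes y [-0.055  0.998 -0.   ] z [ 0.998  0.055 -0.   ]
[496.61902959 187.21669606 295.92517339]
```

View pics/d1.png

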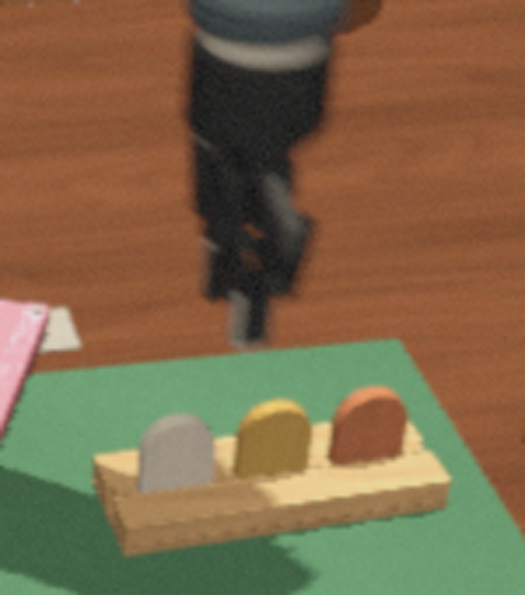

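Emit:
send_rows(
  dp=[
    [0.03, 0.05, 0.01],
    [0.03, 0.05, 0.01],
    [0.03, 0.05, 0.01],
  ],
  rotation=[
    [-0.001, 0, 0],
    [-0.001, 0, 0],
    [-0.001, 0, 0],
  ],
)

```text
clock: 2.12
eef_pos: [499.6, 211.6, 281.7]
tcp_rot: [0.706, -0.022, 0.707, 0.022]
force: [0.2, -1.2, 0.3]
finger_gap: 42.9
```

```bash
python3 - <<'E'
from h import *
from plant import manip,optics
o=manip.get_obs();plan([500.2,213,205],3.6,o);print(o["eef_pos"])
E
```

```text
dp [0.1534 0.0026 0.0016] rot [ 0.0001 -0.0003 -0.    ] deg [ 0.03 -0.1  -0.  ] mm [76.7  1.3  0.8]
tool axes y [-0.063  0.998  0.   ] z [ 0.998  0.063 -0.002]
[499.62526128 211.6470006  281.70057337]
```

Emit:
send_rows(
  dp=[
    [0.05, 0.002, 0.001],
    [0.1, 0.002, 0.001],
    [0.13, 0.002, 0.001],
    [0.152, 0.002, 0.001],
    [0.152, 0.002, 0.001],
    [0.152, 0.002, 0.001],
  ],
  rotation=[
    [0, 0, 0],
    [0, 0, 0],
    [0, 0, 0],
    [0, 0, 0],
    [0, 0, 0],
    [0, 0, 0],
  ],
)

```text
clock: 2.62
eef_pos: [500.8, 211.4, 206.7]
tcp_rot: [0.707, -0.022, 0.707, 0.021]
force: [0.1, 0.2, 0.6]
finger_gap: 42.9
```

```bash
python3 - <<'E'
from h import *
from plant import manip,optics
o=manip.get_obs();plan([500.2,213,205],3.6,o);print(o["eef_pos"],o["force"])
s=optics.camera("scene");t=optics.camera("top")
a=cv2.resize(s["pixels"][150:270,320:450,::-1],None,fx=3.5,fy=3.5,interpolation=cv2.INTER_CUBIC)
b=cv2.resize(t["pixels"][130:220,110:240,::-1],(455,420),interpolation=cv2.INTER_CUBIC)
cv2.imwrite("pics/d2.png",np.vstack([a[:300] if 0 else a])) ;cv2.imwrite("pics/d2t.png",b)
E
```

```text
dp [ 0.0035  0.0033 -0.001 ] rot [-0.0004 -0.      0.0001] deg [-0.13 -0.    0.02] mm [ 1.7  1.7 -0.5]
tool axes y [-0.061  0.998 -0.   ] z [ 0.998  0.061 -0.   ]
[500.77523295 211.373213   206.7295905 ] [0.14109883 0.16747124 0.61206695]
```

View pics/d2.png

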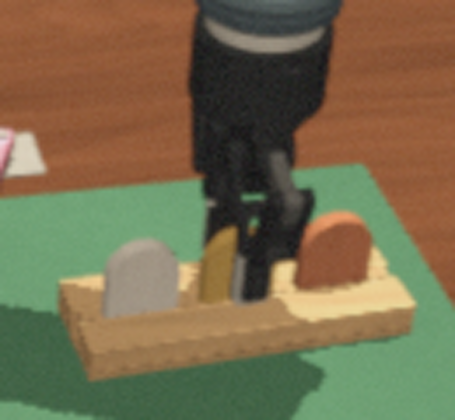

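View pics/d2t.png

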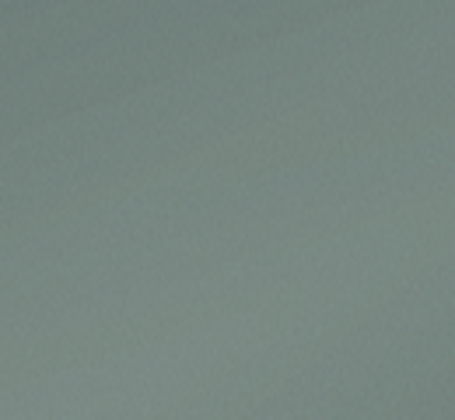

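```bash
python3 - <<'E'
from h import *
s=load("scene0.npz")
for P in([522+7,213,36],[500,213,36],[505,191,36],[505,235,36]):
    u,v=proj(s,P);print(P,(u-320)*3.5,(v-150)*3.5)
E
```

```text
[529, 213, 36] 247.04551686616153 300.1191245352767
[500, 213, 36] 232.6093952695598 270.30611988443826
[505, 191, 36] 198.95781457958435 278.9924031259631
[505, 235, 36] 271.0106775968866 271.7297451962646
```

Emit:
send_rows(
  dp=[
    [0.003, 0.002, 0],
    [0.003, 0.002, 0],
    [0.003, 0.002, 0],
    [0.003, 0.002, 0],
    [0.003, 0.002, 0],
    [0.003, 0.002, 0],
    [0.003, 0.002, 0],
    [0.003, 0.002, 0],
  ],
  rotation=[
    [0, 0, 0],
    [0, 0, 0],
    [0, 0, 0],
    [0, 0, 0],
    [0, 0, 0],
    [0, 0, 0],
    [0, 0, 0],
    [0, 0, 0],
  ],
  grip=-1,
  newtons=30,
)

```text
clock: 3.38
eef_pos: [500.8, 213.1, 205.4]
tcp_rot: [0.707, -0.022, 0.706, 0.022]
force: [-0.1, -0.5, 6.2]
finger_gap: 9.3
```

Emit:
send_rows(
  dp=[
    [-0.03, 0, 0],
    [-0.08, 0, 0],
    [-0.16, 0, 0],
    [-0.24, 0, 0],
    [-0.24, 0, 0],
    [-0.24, 0, 0],
  ],
  rotation=[
    [0, 0, 0],
    [0, 0, 0],
    [0, 0, 0],
    [0, 0, 0],
    [0, 0, 0],
    [0, 0, 0],
  ],
)

```text
clock: 3.88
eef_pos: [501.2, 213.2, 326.8]
tcp_rot: [0.708, -0.021, 0.705, 0.022]
force: [-0.6, 0.7, -1.8]
finger_gap: 9.7
```

```bash
python3 - <<'E'
from h import *
from plant import manip,optics
o=manip.get_obs();print(o["eef_pos"],o["force"],o["finger_gap"])
a=np.radians(-18.9);C=np.array([504.5,-198.4]);
p=C+23*np.array([np.cos(a),np.sin(a)])
plan([*p,325],-18.9,o)
s=optics.camera("scene")
cv2.imwrite("pics/d3.png",cv2.resize(s["pixels"][80:270,310:460,::-1],None,fx=3,fy=3,interpolation=cv2.INTER_CUBIC))
E
```

```text
[501.16074638 213.19865    326.75182423] [-0.62284087  0.66283601 -1.76999887] 9.659528333082733
dp [ 0.0026 -0.8396 -0.001 ] rot [ 0.0622  0.0006 -0.0003] deg [22.4   0.22 -0.11] mm [   1.3 -419.8   -0.5]
tool axes y [-0.061  0.998  0.001] z [0.998 0.061 0.004]
```

View pics/d3.png

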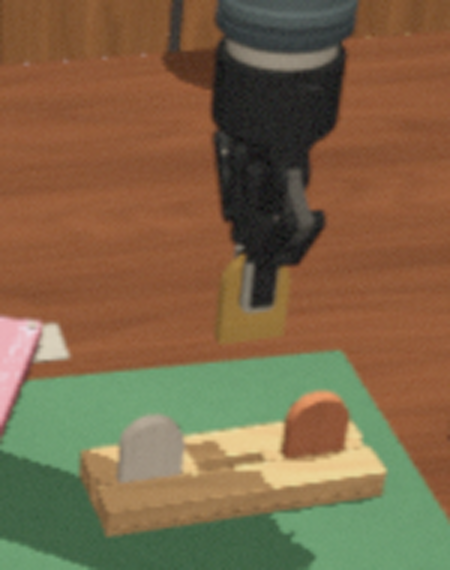

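Emit:
send_rows(
  dp=[
    [0, -0.84, -0.001],
    [0, -0.84, -0.001],
    [0, -0.84, -0.001],
    [0, -0.84, -0.001],
    [0, -0.84, -0.001],
    [0, -0.84, -0.001],
    [0, -0.84, -0.001],
    [0, -0.84, -0.001],
    [0, -0.84, -0.001],
    [0, -0.84, -0.001],
  ],
  rotation=[
    [0.062, 0, 0],
    [0.062, 0, 0],
    [0.062, 0, 0],
    [0.062, 0, 0],
    [0.062, 0, 0],
    [0.062, 0, 0],
    [0.062, 0, 0],
    [0.062, 0, 0],
    [0.062, 0, 0],
    [0.062, 0, 0],
  ],
)

```text
clock: 4.77
eef_pos: [524.3, -204.9, 322.6]
tcp_rot: [0.696, 0.116, 0.699, -0.115]
force: [0.3, 0.8, -1.1]
finger_gap: 9.7
```

Emit:
send_rows(
  dp=[
    [0, 0, 0],
    [0, 0, 0],
  ],
  rotation=[
    [0, 0, 0],
    [0, 0, 0],
  ],
)

```text
clock: 4.93
eef_pos: [524.1, -206.1, 322.5]
tcp_rot: [0.696, 0.117, 0.699, -0.118]
force: [-0.0, 1.1, -1.8]
finger_gap: 9.4
```

```bash
python3 - <<'E'
from h import *
from plant import manip,optics
o=manip.get_obs();print(o["eef_pos"],o["force"],o["finger_gap"])
a=np.radians(-18.9);C=np.array([504.5,-198.4]);
p=C+23*np.array([np.cos(a),np.sin(a)])
plan([*p,250],-18.9,o)
E
```

```text
[ 524.13358821 -206.1485138   322.46399981] [-0.04178543  1.10945732 -1.79966325] 9.418275303334102
dp [0.1449 0.0021 0.0044] rot [-0.0007 -0.0006  0.0002] deg [-0.25 -0.22  0.07] mm [72.5  1.1  2.2]
tool axes y [ 0.328  0.945 -0.001] z [ 0.945 -0.328 -0.004]
```

Emit:
send_rows(
  dp=[
    [0.06, 0.002, 0.004],
    [0.12, 0.002, 0.004],
    [0.144, 0.002, 0.004],
    [0.144, 0.002, 0.004],
    [0.144, 0.002, 0.004],
  ],
  rotation=[
    [-0.0007, -0.0003, 0],
    [-0.0007, -0.0003, 0],
    [-0.0007, -0.0003, 0],
    [-0.0007, -0.0003, 0],
    [-0.0007, -0.0003, 0],
  ],
)

```text
clock: 5.35
eef_pos: [527.6, -201.5, 252.3]
tcp_rot: [0.698, 0.114, 0.698, -0.113]
force: [0.0, 0.9, -2.1]
finger_gap: 9.7
```

```bash
python3 - <<'E'
from h import *
from plant import manip,optics
o=manip.get_obs();print(o["eef_pos"],o["force"],o["finger_gap"])
a=np.radians(-18.9);C=np.array([504.5,-198.4]);
p=C+23*np.array([np.cos(a),np.sin(a)])
plan([*p,233],-18.9,o)
s=optics.camera("scene");t=optics.camera("top")
cv2.imwrite("pics/e1.png",np.hstack([cv2.resize(x[:,:,::-1],(390,420),interpolation=cv2.INTER_CUBIC) for x in(s["pixels"][170:310,130:260],t["pixels"][100:240,340:470])]))
E
```

```text
[ 527.59356854 -201.50059587  252.27502897] [ 0.04590944  0.85623364 -2.1192422 ] 9.747392053959844
dp [ 0.0385 -0.0091  0.0002] rot [ 0.0012 -0.0001 -0.0001] deg [ 0.44 -0.04 -0.02] mm [19.3 -4.6  0.1]
tool axes y [0.317 0.949 0.   ] z [ 0.949 -0.317 -0.001]
```

View pics/e1.png

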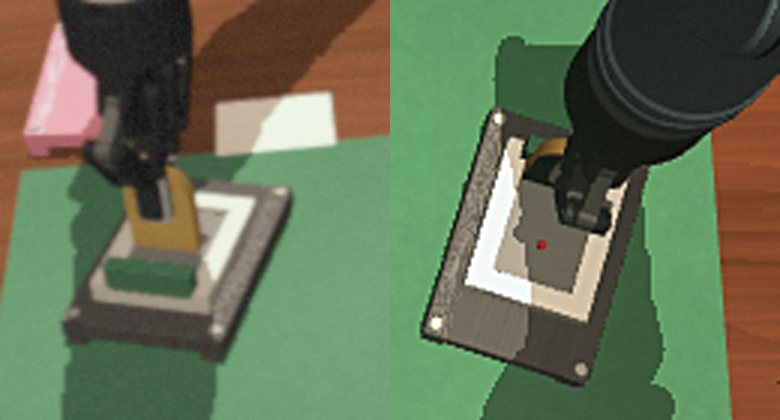

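Emit:
send_rows(
  dp=[
    [0, -0.009, 0],
    [0.02, -0.009, 0],
    [0.034, -0.009, 0],
    [0.034, -0.009, 0],
    [0.034, -0.009, 0],
    [0.034, -0.009, 0],
  ],
  rotation=[
    [0.001, 0, 0],
    [0.001, 0, 0],
    [0.001, 0, 0],
    [0.001, 0, 0],
    [0.001, 0, 0],
    [0.001, 0, 0],
  ],
)

```text
clock: 5.95
eef_pos: [526.4, -206.8, 235.8]
tcp_rot: [0.698, 0.116, 0.697, -0.116]
force: [-0.3, 0.0, -2.0]
finger_gap: 9.5
```

```bash
cat > pl.py <<'E'
from h import *
from plant import manip,optics
import sys
o=manip.get_obs();print(o["clock"],o["eef_pos"],o["force"],o["finger_gap"])
a=np.radians(-18.9);C=np.array([504.5,-198.4]);e=np.array([np.cos(a),np.sin(a)]);f=np.array([-e[1],e[0]])
d=o["eef_pos"][:2]-C;print("nest xy",d@e,d@f)
p=C+float(sys.argv[1])*e
plan([*p,float(sys.argv[2])],-18.9,o)
E
python3 pl.py 23 231.5
```

```text
5.95 [ 526.42479603 -206.82982457  235.76591854] [-0.25057924  0.00234355 -1.96262122] 9.458073351384682
nest xy 23.473295528322566 -0.8735102836789923
dp [ 0.0085  0.0017 -0.001 ] rot [-0.      0.0003 -0.    ] deg [-0.    0.09 -0.01] mm [ 4.3  0.9 -0.5]
tool axes y [0.324 0.946 0.   ] z [ 0.946 -0.324  0.002]
```

Emit:
send_rows(
  dp=[
    [0.008, 0.001, 0],
    [0.008, 0.001, 0.006],
    [0.008, 0.001, 0.012],
    [0.008, 0.001, 0.012],
    [0.008, 0.001, 0.012],
  ],
  rotation=[
    [0, 0, 0],
    [0, 0, 0],
    [0, 0, 0],
    [0, 0, 0],
    [0, 0, 0],
  ],
)

```text
clock: 6.37
eef_pos: [532.6, -208.5, 232.0]
tcp_rot: [0.698, 0.116, 0.697, -0.116]
force: [-0.0, -0.2, -1.7]
finger_gap: 9.5
```

```bash
python3 pl.py 32 231.5
```

```text
6.3667 [ 532.5638818  -208.48223182  231.97344517] [-0.03235754 -0.17066848 -1.66503016] 9.462580536238516
nest xy 29.816638182018263 -0.44827177774016674
dp [0.001  0.0009 0.0044] rot [-0.      0.0004 -0.    ] deg [-0.01  0.13 -0.  ] mm [0.5 0.4 2.2]
tool axes y [0.324 0.946 0.   ] z [ 0.946 -0.324  0.002]
```

Now creep towards the fence in 0.5–1 mm steps.

Emit:
send_rows(
  dp=[
    [0, 0, 0.002],
    [0, 0, 0.002],
    [0, 0, 0.002],
  ],
  rotation=[
    [0, 0, 0],
    [0, 0, 0],
    [0, 0, 0],
  ],
)

```text
clock: 6.62
eef_pos: [533.2, -208.7, 231.9]
tcp_rot: [0.698, 0.116, 0.697, -0.116]
force: [-0.1, -0.0, -1.2]
finger_gap: 9.7
```

Emit:
send_rows(
  dp=[
    [0, 0, 0.002],
    [0, 0, 0.002],
    [0, 0, 0.002],
  ],
  rotation=[
    [0, 0, 0],
    [0, 0, 0],
    [0, 0, 0],
  ],
)

```text
clock: 6.87
eef_pos: [534.2, -209.1, 231.9]
tcp_rot: [0.698, 0.116, 0.697, -0.116]
force: [-0.7, 0.2, -2.0]
finger_gap: 9.6
```

Emit:
send_rows(
  dp=[
    [0, 0, 0.001],
    [0, 0, 0.001],
    [0, 0, 0.001],
  ],
  rotation=[
    [0, 0, 0],
    [0, 0, 0],
    [0, 0, 0],
  ],
)

```text
clock: 7.12
eef_pos: [534.6, -209.2, 231.9]
tcp_rot: [0.698, 0.116, 0.697, -0.116]
force: [-0.5, -0.1, -2.2]
finger_gap: 9.3
```

Emit:
send_rows(
  dp=[
    [0, 0, 0.001],
    [0, 0, 0.001],
    [0, 0, 0.001],
  ],
  rotation=[
    [0, 0, 0],
    [0, 0, 0],
    [0, 0, 0],
  ],
)

```text
clock: 7.37
eef_pos: [534.9, -209.4, 231.8]
tcp_rot: [0.698, 0.116, 0.697, -0.116]
force: [-0.6, 0.7, -2.0]
finger_gap: 9.8
```

Emit:
send_rows(
  dp=[
    [0, 0, 0.001],
    [0, 0, 0.001],
    [0, 0, 0.001],
  ],
  rotation=[
    [0, 0, 0],
    [0, 0, 0],
    [0, 0, 0],
  ],
)

```text
clock: 7.62
eef_pos: [535.1, -209.4, 231.7]
tcp_rot: [0.698, 0.116, 0.697, -0.116]
force: [-2.1, 1.5, 0.7]
finger_gap: 9.6
```

Emit:
send_rows(
  dp=[
    [0, 0, 0.001],
    [0, 0, 0.001],
    [0, 0, 0.001],
  ],
  rotation=[
    [0, 0, 0],
    [0, 0, 0],
    [0, 0, 0],
  ],
)

```text
clock: 7.87
eef_pos: [535.3, -209.4, 231.6]
tcp_rot: [0.697, 0.116, 0.698, -0.116]
force: [-4.9, 1.4, 1.1]
finger_gap: 9.8
```

Emit:
send_rows(
  dp=[
    [0, 0, -0.0025],
    [0, 0, -0.0025],
    [0, 0, -0.0025],
  ],
  rotation=[
    [0, 0, 0],
    [0, 0, 0],
    [0, 0, 0],
  ],
)

```text
clock: 8.12
eef_pos: [534.8, -209.3, 231.8]
tcp_rot: [0.698, 0.116, 0.697, -0.116]
force: [-2.3, 0.7, -2.0]
finger_gap: 9.5
```

Emit:
send_rows(
  dp=[
    [0.002, 0, 0],
    [0.002, 0, 0],
    [0.002, 0, 0],
  ],
  rotation=[
    [0, 0, 0],
    [0, 0, 0],
    [0, 0, 0],
  ],
)

```text
clock: 8.37
eef_pos: [534.9, -209.3, 230.8]
tcp_rot: [0.698, 0.116, 0.697, -0.116]
force: [-1.5, -0.0, -1.9]
finger_gap: 9.4
```

```bash
python3 pl.py 32 229.4
```

```text
8.3667 [ 534.89062308 -209.30581679  230.78272535] [-1.45311636 -0.00223468 -1.94499318] 9.435352989963441
nest xy 32.28470756190272 -0.4737814235098098
dp [ 0.0028  0.0009 -0.0006] rot [-0.      0.0003 -0.    ] deg [-0.01  0.11 -0.  ] mm [ 1.4  0.5 -0.3]
tool axes y [0.324 0.946 0.   ] z [ 0.946 -0.324  0.002]
```

Emit:
send_rows(
  dp=[
    [0, 0, -0.0012],
    [0.001, 0, -0.0012],
    [0.002, 0, -0.0012],
    [0.002, 0, -0.0012],
  ],
  rotation=[
    [0, 0, 0],
    [0, 0, 0],
    [0, 0, 0],
    [0, 0, 0],
  ],
)

```text
clock: 8.7
eef_pos: [534.6, -209.2, 230.0]
tcp_rot: [0.699, 0.116, 0.696, -0.116]
force: [0.6, 0.3, -2.3]
finger_gap: 9.5
```

Emit:
send_rows(
  dp=[
    [0.001, 0, 0],
    [0.001, 0, 0],
    [0.001, 0, 0],
  ],
  rotation=[
    [0, 0, 0],
    [0, 0, 0],
    [0, 0, 0],
  ],
)

```text
clock: 8.95
eef_pos: [534.5, -209.1, 229.5]
tcp_rot: [0.698, 0.116, 0.697, -0.116]
force: [-0.3, -0.3, -1.5]
finger_gap: 9.7
```

Emit:
send_rows(
  dp=[
    [0.001, 0, 0],
    [0.001, 0, 0],
    [0.001, 0, 0],
  ],
  rotation=[
    [0, 0, 0],
    [0, 0, 0],
    [0, 0, 0],
  ],
)

```text
clock: 9.2
eef_pos: [534.5, -209.1, 229.5]
tcp_rot: [0.698, 0.116, 0.697, -0.116]
force: [-1.3, -0.1, 5.3]
finger_gap: 9.4
```

Emit:
send_rows(
  dp=[
    [0.001, 0, 0],
    [0.001, 0, 0],
    [0.001, 0, 0],
  ],
  rotation=[
    [0, 0, 0],
    [0, 0, 0],
    [0, 0, 0],
  ],
)

```text
clock: 9.45
eef_pos: [534.6, -209.1, 229.4]
tcp_rot: [0.698, 0.116, 0.697, -0.116]
force: [-2.9, 1.1, 8.8]
finger_gap: 9.6
```

Emit:
send_rows(
  dp=[
    [-0.0015, 0, 0],
    [-0.0015, 0, 0],
    [-0.0015, 0, 0],
  ],
  rotation=[
    [0, 0, 0],
    [0, 0, 0],
    [0, 0, 0],
  ],
)

```text
clock: 9.7
eef_pos: [534.4, -209.2, 229.4]
tcp_rot: [0.698, 0.116, 0.697, -0.116]
force: [-1.2, 0.8, 6.0]
finger_gap: 9.7
```

```bash
python3 pl.py 32 229.4; python3 - <<'E'
from h import *
from plant import optics
s=optics.camera("scene");t=optics.camera("top")
cv2.imwrite("pics/e2.png",np.hstack([cv2.resize(x[:,:,::-1],(390,420),interpolation=cv2.INTER_CUBIC) for x in(s["pixels"][200:305,140:238],t["pixels"][120:210,370:454])]))
E
```

```text
9.7 [ 534.43268746 -209.1525168   229.43333   ] [-1.21714519  0.77667897  5.9798563 ] 9.659908668590138
nest xy 31.801804837476293 -0.4770798703867754
dp [0.0001 0.001  0.0004] rot [-0.      0.0004  0.    ] deg [-0.01  0.13  0.  ] mm [0.  0.5 0.2]
tool axes y [ 0.324  0.946 -0.   ] z [ 0.946 -0.324  0.002]
```

View pics/e2.png

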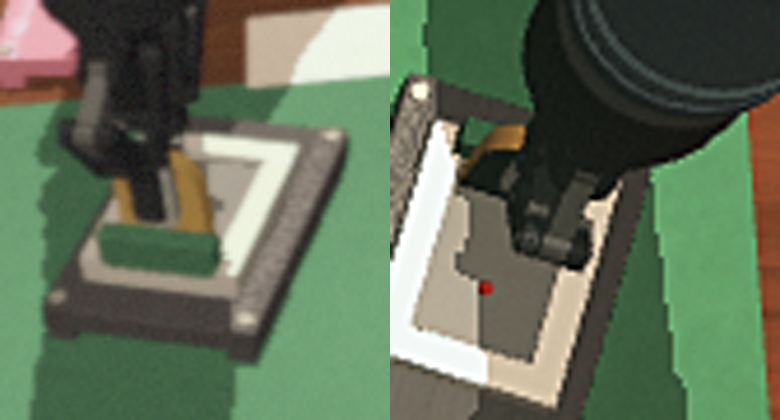

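```bash
python3 - <<'E'
from h import *
s=load("scene0.npz")
a=np.radians(-18.9);C=np.array([504.9,-198.]);e=np.array([np.cos(a),np.sin(a)]);f=np.array([-e[1],e[0]])
for x,y,z in((37,-22,60),(37,22,60),(27,22,60),(50,-30,50),(50,30,50)):
    u,v=proj(s,[*(C+x*e+y*f),z]);print((x,y,z),(u-140)*390/98,(v-200)*4)
E
```

```text
(37, -22, 60) 113.6808097104537 200.18939926977225
(37, 22, 60) 199.9470815971713 210.24614779858666
(27, 22, 60) 206.97502834638965 197.01428760585782
(50, -30, 50) 91.2402971925393 231.52445275564196
(50, 30, 50) 209.32249545462773 245.64479844696643
```

```bash
python3 - <<'E'
from h import *
from plant import optics
s=optics.camera("scene");s0=load("scene0.npz")
p=np.vstack([cv2.resize(x["pixels"][235:275,150:210,::-1],(780,290),interpolation=cv2.INTER_NEAREST) for x in (s,s0)])
cv2.imwrite("pics/e3.png",p)
h=cv2.cvtColor(s["pixels"],cv2.COLOR_RGB2HSV)
for v in (246,249,252): print(v,[(u,*h[v,u]) for u in range(162,200)])
E
```

```text
246 [(162, np.uint8(68), np.uint8(91), np.uint8(98)), (163, np.uint8(64), np.uint8(88), np.uint8(96)), (164, np.uint8(65), np.uint8(90), np.uint8(94)), (165, np.uint8(65), np.uint8(88), np.uint8(99)), (166, np.uint8(65), np.uint8(82), np.uint8(99)), (167, np.uint8(52), np.uint8(73), np.uint8(91)), (168, np.uint8(21), np.uint8(118), np.uint8(112)), (169, np.uint8(19), np.uint8(150), np.uint8(143)), (170, np.uint8(19), np.uint8(158), np.uint8(145)), (171, np.uint8(18), np.uint8(146), np.uint8(124)), (172, np.uint8(18), np.uint8(114), np.uint8(83)), (173, np.uint8(10), np.uint8(34), np.uint8(45)), (174, np.uint8(15), np.uint8(15), np.uint8(35)), (175, np.uint8(30), np.uint8(12), np.uint8(42)), (176, np.uint8(40), np.uint8(18), np.uint8(42)), (177, np.uint8(135), np.uint8(16), np.uint8(31)), (178, np.uint8(160), np.uint8(20), np.uint8(39)), (179, np.uint8(15), np.uint8(26), np.uint8(40)), (180, np.uint8(21), np.uint8(44), np.uint8(76)), (181, np.uint8(21), np.uint8(37), np.uint8(118)), (182, np.uint8(20), np.uint8(38), np.uint8(121)), (183, np.uint8(18), np.uint8(58), np.uint8(101)), (18
[... 3907 characters left out ...]
np.uint8(18), np.uint8(156), np.uint8(154)), (187, np.uint8(19), np.uint8(157), np.uint8(153)), (188, np.uint8(18), np.uint8(150), np.uint8(156)), (189, np.uint8(18), np.uint8(156), np.uint8(152)), (190, np.uint8(18), np.uint8(152), np.uint8(143)), (191, np.uint8(18), np.uint8(155), np.uint8(123)), (192, np.uint8(18), np.uint8(145), np.uint8(111)), (193, np.uint8(17), np.uint8(73), np.uint8(108)), (194, np.uint8(17), np.uint8(43), np.uint8(124)), (195, np.uint8(18), np.uint8(34), np.uint8(134)), (196, np.uint8(19), np.uint8(35), np.uint8(159)), (197, np.uint8(19), np.uint8(36), np.uint8(172)), (198, np.uint8(17), np.uint8(34), np.uint8(174)), (199, np.uint8(24), np.uint8(28), np.uint8(184))]
```

View pics/e3.png

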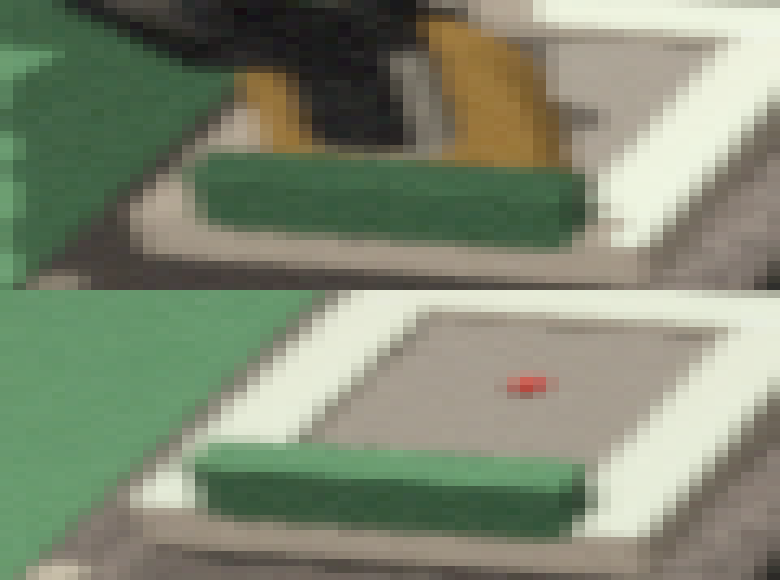

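```bash
python3 - <<'E'
from h import *
s=load("scene0.npz")
a=np.radians(-18.9);C=np.array([504.9,-198.]);e=np.array([np.cos(a),np.sin(a)]);f=np.array([-e[1],e[0]])
def hit(u,v,x):
    d=ray(s,u,v);p=s["position"]-np.array([*C,0]);E=np.array([*e,0]);t=(x-p@E)/(d@E);P=p+d*t;return P[:2]@f,P[2]
for u,v in((167.5,246),(168.8,249),(169.8,252),(190,249),(191,252)): print(u,v,hit(u,v,37))
for u,v in((192.2,246),(193,249),(193.2,252)): print("back edge",u,v,hit(u,v,27))
print("fence front top corners",hit(166,235+181/7.25,50),hit(193.5,235+196/7.25,50))
print("nest front corners",hit(160.,235+225/7.25,51),hit(199.7,235+252/7.25,51))
E
```

```text
167.5 246 (np.float64(-22.50871751135527), np.float64(70.01611651371775))
168.8 249 (np.float64(-21.066116291945754), np.float64(62.754176613125765))
169.8 252 (np.float64(-20.241122088178876), np.float64(55.34184932420362))
190 249 (np.float64(22.748928422600205), np.float64(68.95482959743572))
191 252 (np.float64(23.750826997222845), np.float64(61.65262671371181))
back edge 192.2 246 (np.float64(23.515626754985295), np.float64(68.32347290863811))
back edge 193 249 (np.float64(24.13624425766101), np.float64(60.93737025544283))
back edge 193.2 252 (np.float64(23.517032750929133), np.float64(53.30837012682002))
fence front top corners (np.float64(-24.48281239297806), np.float64(45.530625748924194)) (np.float64(31.624916328579264), np.float64(48.67350355681708))
nest front corners (np.float64(-39.360649169829124), np.float64(28.563962407862732)) (np.float64(42.18453631993138), np.float64(31.500442841306267))
```

Emit:
send_rows(
  dp=[
    [-0.001, 0, 0],
    [-0.001, 0, 0],
    [-0.001, 0, 0],
    [-0.001, 0, 0],
    [-0.001, 0, 0],
  ],
  rotation=[
    [0, 0, 0],
    [0, 0, 0],
    [0, 0, 0],
    [0, 0, 0],
    [0, 0, 0],
  ],
  grip=-0.4,
)

```text
clock: 10.27
eef_pos: [534.2, -209.1, 229.4]
tcp_rot: [0.698, 0.116, 0.697, -0.116]
force: [-1.0, 0.8, 0.3]
finger_gap: 25.4
```

```bash
python3 pl.py 32 229.4; python3 - <<'E'
from h import *
from plant import optics
s=optics.camera("scene")
cv2.imwrite("pics/e4.png",cv2.resize(s["pixels"][195:290,130:240,::-1],None,fx=5,fy=5,interpolation=cv2.INTER_CUBIC))
E
```

```text
10.2667 [ 534.21289138 -209.10855082  229.43185736] [-1.01435338  0.80898399  0.30874859] 25.385373530319963
nest xy 31.57961763729616 -0.5066800788706115
dp [0.0001 0.001  0.0008] rot [-0.      0.0003 -0.    ] deg [-0.01  0.09 -0.  ] mm [0.  0.5 0.4]
tool axes y [0.324 0.946 0.   ] z [ 0.946 -0.324  0.002]
```

View pics/e4.png

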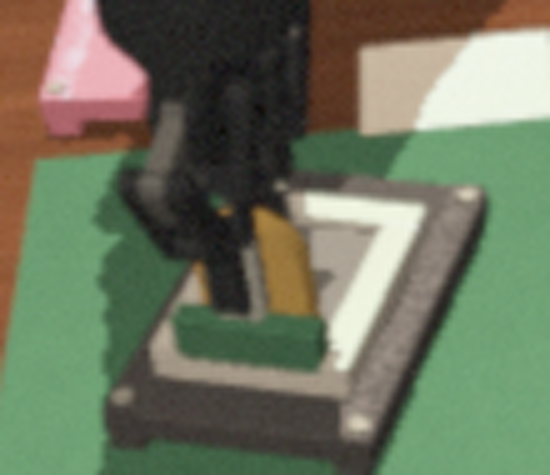

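Emit:
send_rows(
  dp=[
    [-0.01, 0, 0],
    [-0.03, 0, 0],
    [-0.06, 0, 0],
    [-0.1, 0, 0],
    [-0.14, 0, 0],
    [-0.16, 0, 0],
    [-0.16, 0, 0],
    [-0.16, 0, 0],
  ],
  rotation=[
    [0, 0, 0],
    [0, 0, 0],
    [0, 0, 0],
    [0, 0, 0],
    [0, 0, 0],
    [0, 0, 0],
    [0, 0, 0],
    [0, 0, 0],
  ],
)

```text
clock: 10.98
eef_pos: [534.2, -209.2, 310.0]
tcp_rot: [0.699, 0.116, 0.696, -0.116]
force: [-0.5, 0.2, -0.6]
finger_gap: 25.9
```

```bash
python3 pl.py 65 300; python3 - <<'E'
from h import *
from plant import optics
s=optics.camera("scene");t=optics.camera("top")
cv2.imwrite("pics/e5.png",np.hstack([cv2.resize(x[:,:,::-1],(390,420),interpolation=cv2.INTER_CUBIC) for x in(s["pixels"][195:300,140:238],t["pixels"][120:210,370:454])]))
E
```

```text
10.9833 [ 534.15161321 -209.16295041  310.01443394] [-0.48547784  0.20197064 -0.6428288 ] 25.943815455777596
nest xy 31.539264233212585 -0.5779958087058152
dp [0.0202 0.0012 0.0669] rot [-0.0001  0.0005  0.    ] deg [-0.02  0.17  0.01] mm [10.1  0.6 33.4]
tool axes y [ 0.324  0.946 -0.   ] z [ 0.946 -0.324  0.003]
```

View pics/e5.png

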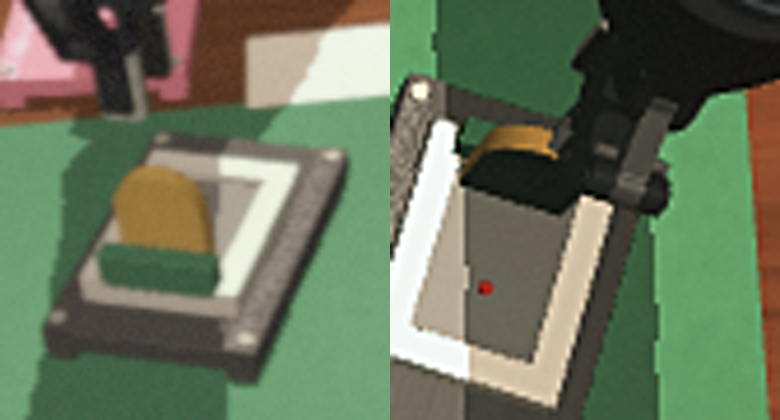

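Emit:
send_rows(
  dp=[
    [0, 0.001, 0.08],
    [0, 0.001, 0.08],
    [0, 0.001, 0.08],
    [0, 0.001, 0.08],
    [0, 0.001, 0.08],
    [0, 0.001, 0.08],
  ],
  rotation=[
    [0, 0.0004, 0],
    [0, 0.0004, 0],
    [0, 0.0004, 0],
    [0, 0.0004, 0],
    [0, 0.0004, 0],
    [0, 0.0004, 0],
  ],
  grip=-1,
)

```text
clock: 11.58
eef_pos: [571.5, -221.3, 309.4]
tcp_rot: [0.697, 0.116, 0.698, -0.116]
force: [0.2, 0.0, -0.3]
finger_gap: -0.1
```

```bash
python3 pl.py 71 255; 
```

```text
11.5833 [ 571.50817225 -221.33993634  309.35308224] [ 0.24593161  0.04646911 -0.25408199] -0.1386587947475351
nest xy 70.82609563625215 0.0019762495805787737
dp [0.1087 0.     0.0005] rot [-0.     -0.0003  0.    ] deg [-0.   -0.1   0.01] mm [54.4  0.   0.3]
tool axes y [ 0.324  0.946 -0.   ] z [ 0.946 -0.324 -0.002]
```

Emit:
send_rows(
  dp=[
    [0.05, 0, 0],
    [0.1, 0, 0],
    [0.109, 0, 0],
    [0.109, 0, 0],
    [0.109, 0, 0],
  ],
  rotation=[
    [0, 0, 0],
    [0, 0, 0],
    [0, 0, 0],
    [0, 0, 0],
    [0, 0, 0],
  ],
)

```text
clock: 12.0
eef_pos: [572.2, -221.5, 255.9]
tcp_rot: [0.697, 0.116, 0.698, -0.116]
force: [0.1, -1.3, -0.0]
finger_gap: -0.2
```

```bash
python3 pl.py 53 255; python3 - <<'E'
from h import *
from plant import optics
s=optics.camera("scene");t=optics.camera("top")
cv2.imwrite("pics/e6.png",np.hstack([cv2.resize(x[:,:,::-1],(390,420),interpolation=cv2.INTER_CUBIC) for x in(s["pixels"][195:300,140:238],t["pixels"][100:190,370:454])]))
E
```

```text
12.0 [ 572.2498537  -221.49787026  255.91453067] [ 1.30340965e-01 -1.33820706e+00 -3.77550432e-04] -0.17405596520477407
nest xy 71.57894714455215 0.09280082320644976
dp [ 0.0018 -0.0002 -0.0372] rot [-0.     -0.0001 -0.    ] deg [-0.   -0.02 -0.  ] mm [  0.9  -0.1 -18.6]
tool axes y [0.324 0.946 0.   ] z [ 0.946 -0.324 -0.   ]
```

View pics/e6.png

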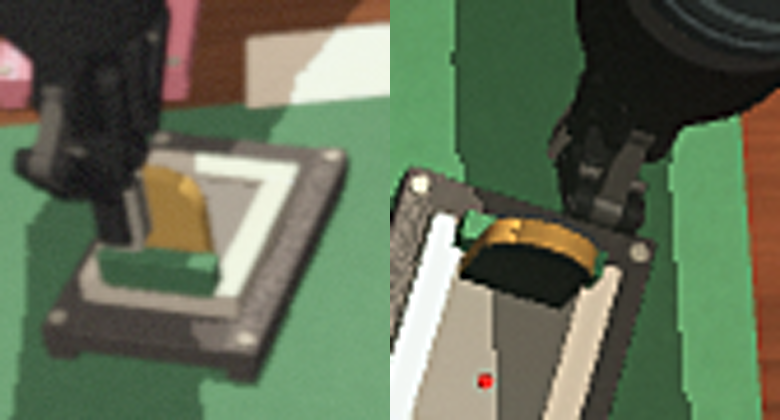

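Emit:
send_rows(
  dp=[
    [0, 0, -0.01],
    [0, 0, -0.02],
    [0, 0, -0.028],
    [0, 0, -0.036],
    [0, 0, -0.04],
    [0, 0, -0.044],
    [0, 0, -0.048],
    [0, 0, -0.048],
  ],
  rotation=[
    [0, 0, 0],
    [0, 0, 0],
    [0, 0, 0],
    [0, 0, 0],
    [0, 0, 0],
    [0, 0, 0],
    [0, 0, 0],
    [0, 0, 0],
  ],
)

```text
clock: 12.77
eef_pos: [549.1, -213.7, 255.2]
tcp_rot: [0.697, 0.116, 0.698, -0.116]
force: [0.3, 0.0, -0.5]
finger_gap: 0.0
```

```bash
python3 pl.py 44 255; python3 - <<'E'
from h import *
from plant import optics
s=optics.camera("scene");t=optics.camera("top")
cv2.imwrite("pics/e7.png",np.hstack([cv2.resize(x[:,:,::-1],(390,420),interpolation=cv2.INTER_CUBIC) for x in(s["pixels"][195:300,140:238],t["pixels"][100:190,370:454])]))
E
```

```text
12.7667 [ 549.10116914 -213.69881014  255.19831313] [ 0.31958522  0.02844535 -0.5103656 ] 0.028744750204076016
nest xy 47.15206419062497 -0.026884720491200977
dp [ 0.0004  0.0001 -0.0063] rot [-0.     -0.0001  0.    ] deg [-0.01 -0.05  0.  ] mm [ 0.2  0.  -3.2]
tool axes y [ 0.324  0.946 -0.   ] z [ 0.946 -0.324 -0.001]
```

View pics/e7.png

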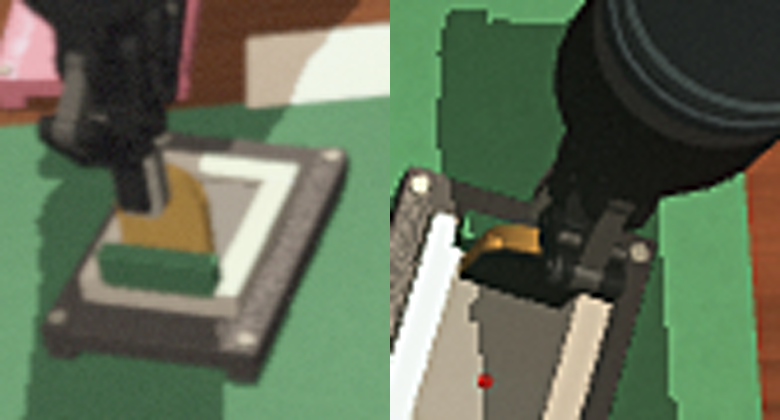

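Emit:
send_rows(
  dp=[
    [0, 0, -0.003],
    [0, 0, -0.006],
    [0, 0, -0.009],
    [0, 0, -0.012],
    [0, 0, -0.015],
  ],
  rotation=[
    [0, 0, 0],
    [0, 0, 0],
    [0, 0, 0],
    [0, 0, 0],
    [0, 0, 0],
  ],
)

```text
clock: 13.28
eef_pos: [542.1, -211.2, 255.1]
tcp_rot: [0.697, 0.116, 0.698, -0.116]
force: [0.3, -0.2, -0.4]
finger_gap: -0.1
```

```bash
cat > sh.py <<'E'
from h import *
from plant import optics
import sys
s=optics.camera("scene");t=optics.camera("top")
cv2.imwrite("pics/%s.png"%sys.argv[1],np.hstack([cv2.resize(x[:,:,::-1],(390,420),interpolation=cv2.INTER_CUBIC) for x in(s["pixels"][195:300,140:238],t["pixels"][120:210,360:444])]))
E
python3 pl.py 44 255; python3 sh.py e8
```

```text
13.2833 [ 542.0982934  -211.24409574  255.14654786] [ 0.30890051 -0.23214066 -0.37031554] -0.14988594516339918
nest xy 39.73162123109145 0.02713119757504014
dp [ 0.0003 -0.0001  0.0085] rot [-0.     -0.0001  0.    ] deg [-0.01 -0.05  0.  ] mm [ 0.1 -0.   4.3]
tool axes y [ 0.324  0.946 -0.   ] z [ 0.946 -0.324 -0.001]
```

View pics/e8.png

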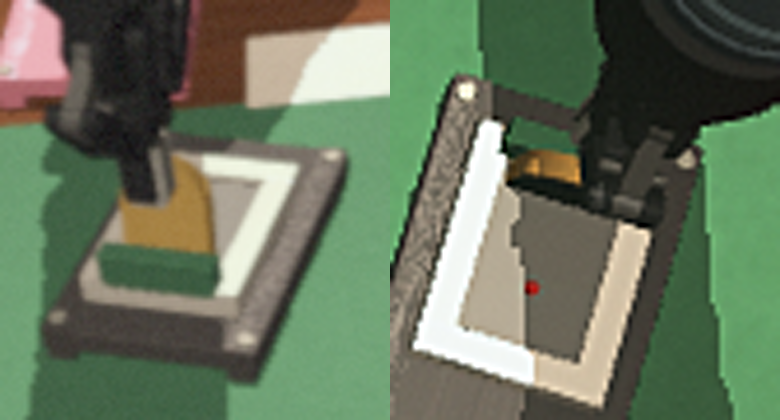

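Emit:
send_rows(
  dp=[
    [0, 0, -0.0025],
    [0, 0, -0.005],
    [0, 0, -0.0075],
    [0, 0, -0.0075],
  ],
  rotation=[
    [0, 0, 0],
    [0, 0, 0],
    [0, 0, 0],
    [0, 0, 0],
  ],
)

```text
clock: 13.72
eef_pos: [538.5, -210.0, 255.2]
tcp_rot: [0.697, 0.116, 0.698, -0.116]
force: [-0.5, 0.6, -1.1]
finger_gap: -0.2
```

```bash
python3 pl.py 44 255; python3 sh.py e9
```

```text
13.7167 [ 538.49462493 -210.04308737  255.16674318] [-0.47060956  0.63965986 -1.06281919] -0.15526365340524417
nest xy 35.933215725182556 -0.0039033491968276336
dp [0.0003 0.     0.0161] rot [-0.     -0.0002  0.    ] deg [-0.01 -0.06  0.  ] mm [0.2 0.  8.1]
tool axes y [ 0.324  0.946 -0.   ] z [ 0.946 -0.324 -0.001]
```

View pics/e9.png

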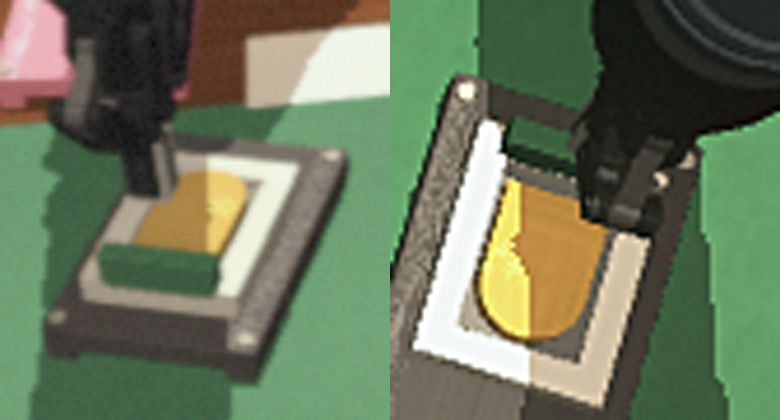

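Tipped over and lying in the pocket, bright side up. Withdrawing straight up, then checking that it is flat.

Emit:
send_rows(
  dp=[
    [-0.05, 0, 0],
    [-0.12, 0, 0],
    [-0.2, 0, 0],
    [-0.25, -0.2, 0],
    [-0.25, -0.3, 0],
    [-0.25, -0.3, 0],
    [-0.25, -0.3, 0],
    [-0.25, -0.3, 0],
    [-0.25, -0.3, 0],
    [-0.25, -0.3, 0],
  ],
  rotation=[
    [0, 0, 0],
    [0, 0, 0],
    [0, 0, 0],
    [0, 0, 0],
    [0, 0, 0],
    [0, 0, 0],
    [0, 0, 0],
    [0, 0, 0],
    [0, 0, 0],
    [0, 0, 0],
  ],
)

```text
clock: 14.65
eef_pos: [490.5, -351.2, 380.1]
tcp_rot: [0.697, 0.116, 0.698, -0.116]
force: [0.6, 0.5, 0.5]
finger_gap: 0.2
```

```bash
python3 - <<'E'
from h import *
from plant import optics,manip
s=optics.camera("scene");t=optics.camera("top");print(manip.get_obs()["clock"])
h=cv2.cvtColor(t["pixels"],cv2.COLOR_RGB2HSV)
a=np.radians(-18.9);C=np.array([504.3,-198.5]);e=np.array([np.cos(a),np.sin(a)]);f=np.array([-e[1],e[0]])
m=(h[...,0]>14)&(h[...,0]<32)&(h[...,1]>90)&(h[...,2]>110);m[:130]=0;m[230:]=0;m[:,:350]=0;m[:,440:]=0
me=cv2.erode(m.astype(np.uint8),np.ones((3,3)))
v,u=np.nonzero(me);P=np.array([depthpt(t,x,y) for x,y in zip(u,v)]);d=P[:,:2]-C
X=np.c_[d@e,d@f,np.ones(len(u))];k=np.linalg.lstsq(X,P[:,2],rcond=None)[0];print("plane slope",k,"n",len(u),"medz",np.median(P[:,2]))
v,u=np.nonzero(m);Q=np.array([onz(t,x,y,40)[:2] for x,y in zip(u,v)])-C;print("x",(Q@e).min(),(Q@e).max(),"y",(Q@f).min(),(Q@f).max())
for n,box in(("floor",0),):
    pass
cv2.imwrite("pics/f1.png",np.hstack([cv2.resize(x[:,:,::-1],(390,420),interpolation=cv2.INTER_CUBIC) for x in(s["pixels"][215:295,145:219],t["pixels"][120:240,345:456])]))
cv2.imwrite("pics/f2.png",s["pixels"][:,:,::-1])
E
```

```text
14.75
plane slope [-0.81767498  1.01209925 38.59784457] n 505 medz 40.471155164067
x -36.89212521392691 27.38085555841311 y -21.185837306753278 23.47211323297071
```

View pics/f1.png

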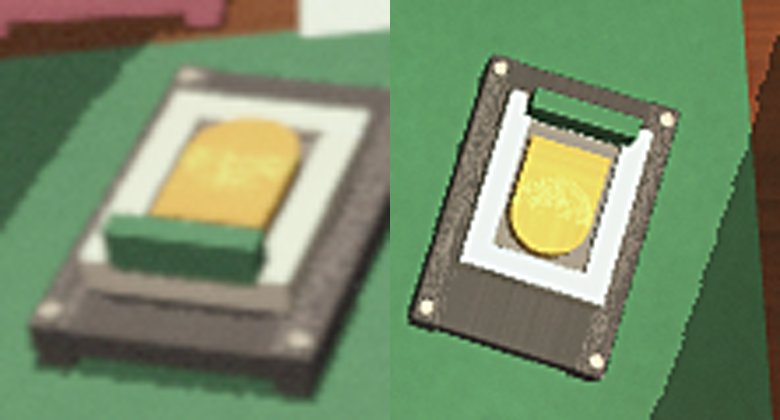

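View pics/f2.png

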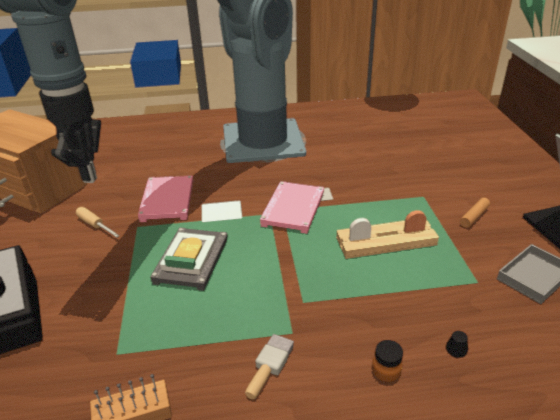

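```bash
python3 - <<'E'
from h import *
from plant import optics
t=optics.camera("top")
h=cv2.cvtColor(t["pixels"],cv2.COLOR_RGB2HSV)
a=np.radians(-18.9);C=np.array([504.3,-198.5]);e=np.array([np.cos(a),np.sin(a)]);f=np.array([-e[1],e[0]])
m=(h[...,0]>14)&(h[...,0]<32)&(h[...,1]>90)&(h[...,2]>110);m[:130]=0;m[230:]=0;m[:,:350]=0;m[:,440:]=0
n,L,st,_=cv2.connectedComponentsWithStats(m.astype(np.uint8));i=1+st[1:,4].argmax();print(st[1:])
me=cv2.erode((L==i).astype(np.uint8),np.ones((3,3)))
v,u=np.nonzero(me);k=t["range_z"][v,u]>0;v,u=v[k],u[k]
P=np.array([depthpt(t,x,y) for x,y in zip(u,v)]);g=abs(P[:,2]-40)<8;P=P[g];d=P[:,:2]-C;x=d@e
X=np.c_[x,d@f,np.ones(len(P))];print(len(u),len(P),np.linalg.lstsq(X,P[:,2],rcond=None)[0])
for lo in(-35,-20,-5,10): 
    q=(x>=lo)&(x<lo+15);print(lo,q.sum(),P[q,2].mean())
E
```

```text
[[379 159  29  35 687]]
501 501 [-3.96325645e-04 -8.36952948e-03  4.05826336e+01]
-35 98 40.799087719445204
-20 138 40.47035991298612
-5 113 40.397134520971264
10 152 40.66336766908075
```

```bash
python3 -c "
from plant import manip
print(manip.close_job())"
```

```text
the job is handed in; nothing more can be done
None
```

The job is done and handed in at about 15 s of the 48 s allowed. The brass blank lies flat in the nest pocket, bright face up.

- **Pick and stand:** I took the brass blank from the middle slot. I found the fence by touch, at about 5 N, backed off slightly less than 1 mm, set the foot on the pocket floor and let go. The picture after release showed it standing by itself against the fence.
- **Tip:** I pushed it with the closed fingertips high on the bright face, in small steps, until it fell. Nothing pressed on it afterwards, and the arm was lifted clear.
- **Last checks:** The depth image puts the upper face at 40.6 mm, against 40 expected. Its slope is under 0.01, so it is not resting on the rim. The arch end sits clear of the rim, though only by about 1 mm by the numbers. Copper and aluminium are still standing in the rack.
- **Not seen directly:** The pin is hidden under the blank, so I infer that it is down from the blank lying flat.
- **Disagreements:** The two cameras differed by about 2 mm on where the nest is, which the touch settled. A first flatness fit was spoilt by stray pixels with no depth reading; I repeated it without them.

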